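# Spin the laminating turntable and brake it on its index

## Robot

A 6-joint arm with a two-finger parallel gripper is mounted at the origin on the work surface. World frame = base frame: x ahead of the robot, y to its left, z up, the work surface at z = 0. Lengths are in m, angles in rad, forces in N, time in s.
With the tool pointing down it reaches from about 0.35 to 0.925 m from the base axis. Payload 6.4 kg.
Tool frame: the origin (TCP) lies at the very end of the fingers, on their centre line; the grasp point (between the pads) lies 19 mm behind it; z points along the fingers, x is the direction in which the jaws open and shut, and the axes are right-handed (so a half turn about z gives the same grasp; the last joint's range is limited). The gripper opens to 94 mm and grips with 3 to 60 N. Pads are 16 mm wide; open, the fingers measure 119 mm over their backs; the gripper's body (75 mm by 177 mm) begins 78 mm behind the grasp point.
Start: joints at [-1.486, 0.245, 1.558, -0, 1.339, -0.174], TCP at [0.166, -0.628, 0.205] pointing down, gripper open.
Joint ranges: [-3.13, 3.13], [-1.02, 2.26], [0.13, 2.54], [-0.95, 4.09], [0.21, 2.88], [-2.74, 2.74]. Speed limits (rad/s): [2.57, 2.57, 3.14, 3.14, 3.14, 3.14].

## Interface

Orientations are given as a rotation vector (axis times angle).
In Python, from rig import bot, camera gives the robot as it stands. The module is installed in compiled form; this text tells all that it offers.
- The arm moves only by the shell command python3 -m crank 'ROWS' [FORCE]. ROWS is a JSON object of lists of equal length, an entry for each row: "angular": the turn, a rotation vector about the tool's x, y, z in degrees, a list of three; "slide": the shift along the tool's x, y, z in mm, a list of three; "gripper": the finger opening in mm, from 0 to 94. A call has 1 to 8 rows; each row shifts and turns the pose as measured when the row begins, along the tool's axes as they then stand; what a row does not reach is not made up. A row lasts 1/8 s, in which the tool goes at most 62.5 mm and 10.7 degrees, less where a joint would pass 70% of its speed; a pose out of reach is approached as far as the arm can. A call is refused whole if a number of a shift passes 62.5 or a number of a turn 10.7, either way. A call with a gripper value outside its range is refused whole. The fingers move at their own pace and stop on an object; FORCE is the grip in N (left out, the last holds). Time passes only in rows, so rows that do not move let the fingers close. It gives the time, the measured TCP pose, the force and the opening at its end, in the units of the state.
- bot.read_state(): the state, without advancing time (a new reading comes with each control period).
- camera(name): name is "scene" or "top" or "wrist"; returns a dict with "frame" (420x560x3 uint8, red, green, blue), "fx", "fy", "cx", "cy" (pixels), "pose" (4x4, takes a point from camera to world coordinates). Camera axes: x right, y down, z forward; pixel columns grow to the right and rows downward; lengths in m; the calibration is good to about 2 mm. A picture is of the moment at which its call begins. There is no depth.
- bot.close_job(): hands the job in, once; it reports no verdict.
The state is a dict: "time": time; "q": joint angles; "dq": joint speeds; "joint_torque": joint torques, N m; "ee_pos": TCP position; "ee_rot": TCP orientation; "wrist_force": force on the tool from outside, world axes, zero at the start; "torque": the same for the moment, N m; "opening": finger opening in m.
Only numpy, scipy, OpenCV 4.12 (cv2) and the standard library are available. Lean on these libraries where they do the work, as an engineer would, in place of code of your own. Each camera call takes 0.05 s, during which the arm holds its last target.

## Task

Check the turntable and park it for trimming: flick its upright peg with a fingertip so that the wheel spins freely anticlockwise (seen from above), and let its tab run past the fork at least once with nothing touching the wheel. As the tab comes round again (then or on a later turn), brake the turning wheel with a fingertip pressed on its flat rim, not by catching the peg, so that its first standstill since passing the fork is with the tab in the gap between the two prongs; do not push it round into place. Then take the finger away, leaving the wheel parked there, the black collar untouched on the wheel, and the other things on the table where they were.

Things in the scene. Friction and masses are not known exactly. Their poses are not given: they have to be found in the camera images.
- turntable: Fixed stand with a free white-laminate wheel on it, a disc 300 across, 16 thick, upper face 70 above the table. Origin: on the wheel's axis at table height; z up, x towards the fork. The wheel rides on a sprung spindle: pressed down it sinks about 1 mm per 1.5 N, at most 12 mm, and comes back up.
- wheel (a joint): Wheel angle, rad, growing anticlockwise from above and counting on: 0, 2 pi, 4 pi.. = tab mid-fork. Starts at rest between 1.0 and 4.0; no stops. Runs freely: from 3 rad/s it coasts some 15 s and two to three turns, from 2 rad/s over one turn. A fingertip pressed on the flat rim with a few N stops it almost at once and it stays as left.
- tab (a point): The mark: the middle of the upper face of the dark steel tab, 14 wide, that sticks out 20 beyond the wheel's edge, flush with the wheel's upper face. This point is 165 from the axis and 70 above the table; it turns with the wheel.
- fork (a point): Where the tab belongs: fixed point 165 from the axis, 70 above the table, midway between the fork's prongs. The fork stands just outside the wheel: steel block 74 wide, 184 to 200 from the axis, top 70 above the table, with two upright prongs 12 wide, clear gap 50, tops 102 above the table.
- peg: The plain dark steel peg, 14 across, standing 40 tall on the wheel's face, 85 from the axis, 126 degrees (2.2 rad) anticlockwise of the tab. Origin at its foot. It cannot be pulled out; it can roll about its own axis like a sleeve.
- peg_top (a point): Centre of the peg's top, 110 above the table.
- collar: Loose black duct collar, a tube 100 across, 45 tall, lying centred on the wheel over a low spigot. Origin: centre of its underside, 70 above the table. Not to be touched.
- cup: Bystander: white mixing cup, rim 64 across, 75 tall; sizes in mm. Leave alone.
- jar: Bystander: amber jar, 60 across, 70 tall; sizes in mm. Leave alone.
- bucket: Bystander: white bucket, 170 across, 150 tall; sizes in mm. Leave alone.
- dispenser: Bystander: clear dispensing bottle, 70 across, 160 tall; sizes in mm. Leave alone.
- brush: Bystander: brush lying on the table. Leave alone.
- roller: Bystander: laminating roller with a wooden handle, lying. Leave alone.
- spare_ring: Bystander: spare black ring, 90 across, 20 tall, lying flat; sizes in mm. Leave alone.

How it is judged:
On the way, in this order (a step that is already met when the one before it is completed fails the run):
1. flicked, the wheel runs past the fork anticlockwise with no finger on it (value of joint wheel above 6.8 rad and velocity of joint wheel above 0.3 rad/s and contact force between the fingers and turntable below 0.05 N), for 0.3 s.
2. a fingertip holds the wheel stopped, tab in the fork's gap (contact force between the fingers and turntable above 0.3 N and contact force between the fingers and peg below 0.1 N and horizontal distance between tab and fork below 0.025 m and velocity of joint wheel between -0.03 and 0.03 rad/s), for 0.05 s.
At the end, for the whole second after the job is handed in: The wheel stands still with the tab in the fork's gap (tab point within 25 mm of the fork point, seen from above), at least one turn after its first pass, left by the finger; the collar still lies centred on the wheel and the bystanders are within 30 mm of where they were (horizontal distance between tab and fork below 0.025 m and value of joint wheel above 11 rad and velocity of joint wheel between -0.03 and 0.03 rad/s and horizontal distance between collar and turntable below 0.012 m and height (world z) of collar below 0.078 m and angle between collar's own z axis and vertical below 0.15 rad and distance of each of cup, jar, bucket, dispenser, brush, roller, spare_ring from where it was at the start of the episode below 0.03 m); the robot touches nothing.
It fails at once if having passed the fork, the wheel stands still or turns back with the tab outside the fork's gap (value of joint wheel above 6.8 rad and velocity of joint wheel below 0.02 rad/s and horizontal distance between tab and fork above 0.025 m).
It fails at once if a finger is on the wheel while its tab first passes the fork (value of joint wheel between 6 and 6.6 rad and contact force between the fingers and turntable above 0.1 N).
It fails at once if the peg is caught or pushed after the wheel has passed the fork (value of joint wheel above 6.4 rad and contact force between the fingers and peg above 0.3 N).
It fails at once if the collar is touched, lifted or shifted (contact force between any of the fingers, the arm and collar above 0.5 N or not (horizontal distance between collar and turntable below 0.012 m) or not (height (world z) of collar below 0.078 m) or not (angle between collar's own z axis and vertical below 0.15 rad)).
It fails at once if a bystander is pushed away, lifted or carried (distance of any of cup, jar, bucket, dispenser, brush, roller, spare_ring from where it was at the start of the episode above 0.03 m).
It also fails if it takes over 48 s, if anything falls off the work surface, if the arm or the gripper's body presses on something with over 40 N, if the wrist force passes 120 N, or if a joint passes its speed limit or range.

## Working session

There is one attempt and no reset: what is moved stays moved. The work goes in short steps, Python scripts to look and compute and a shell command to move; the robot and the scene stay as the last step left them, time stands still between calls to the robot, and variables do not carry over. Pictures are saved under pics/ and viewed, and the job is handed in when it is done.

```bash
mkdir -p pics; cat > h.py <<'E'
import numpy as np, cv2
from rig import bot, camera
def snap(n,f):
    c=camera(n); cv2.imwrite('pics/'+f+'.png',cv2.cvtColor(c['frame'],cv2.COLOR_RGB2BGR)); np.savez('pics/'+f+'.npz',**{k:np.array(v) for k,v in c.items()}); return c
def ray(c,u,v,z):
    P=np.array(c['pose']); d=P[:3,:3]@np.array([(u-c['cx'])/c['fx'],(v-c['cy'])/c['fy'],1]); o=P[:3,3]
    return o+d*(z-o[2])/d[2]
def proj(c,p):
    P=np.array(c['pose']); q=P[:3,:3].T@(np.array(p)-P[:3,3]); return np.array([c['cx']+c['fx']*q[0]/q[2], c['cy']+c['fy']*q[1]/q[2]])
E
python3 - <<'E'
from h import *
for n in ('top','scene'): c=snap(n,n+'0'); print(c['fx'],c['cx'],c['cy'],np.round(c['pose'],3))
s=bot.read_state(); print(s)
E
```

```text
436.6532179642442 277.38801233125383 212.08199260518944 [[ 0.003 -0.987  0.163  0.317]
 [-1.    -0.004 -0.006 -0.027]
 [ 0.007 -0.163 -0.987  1.509]
 [ 0.     0.     0.     1.   ]]
379.47632624211633 274.20782680997354 206.43417395161578 [[ 0.566  0.672 -0.477  1.06 ]
 [ 0.824 -0.471  0.314 -0.331]
 [-0.013 -0.571 -0.821  0.939]
 [ 0.     0.     0.     1.   ]]
{'time': 0.1, 'q': array([-1.48610649e+00,  2.45727464e-01,  1.55884702e+00,  1.78360593e-05,
        1.33867582e+00, -1.74116004e-01]), 'dq': array([ 1.40808904e-04, -2.85930688e-03, -4.39688993e-03, -6.94764379e-05,
       -3.69371533e-04,  4.06286764e-04]), 'joint_torque': array([-3.73824587e-04, -4.16915810e+01, -3.15524626e+01,  6.85896794e-02,
        3.10009194e-02, -5.57690930e-05]), 'ee_pos': array([ 0.16630833, -0.62783161,  0.20449051]), 'ee_rot': array([-2.48854465e+00,  1.91546035e+00,  1.73623907e-03]), 'wrist_force': array([ 0.71776491, -0.3708449 ,  0.2802048 ]), 'torque': array([-0.02089171, -0.0071706 , -0.0181725 ]), 'opening': 0.09412924201453104}
```

View pics/top0.png

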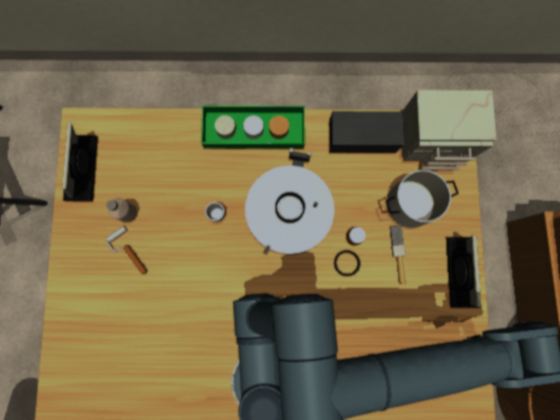

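View pics/scene0.png

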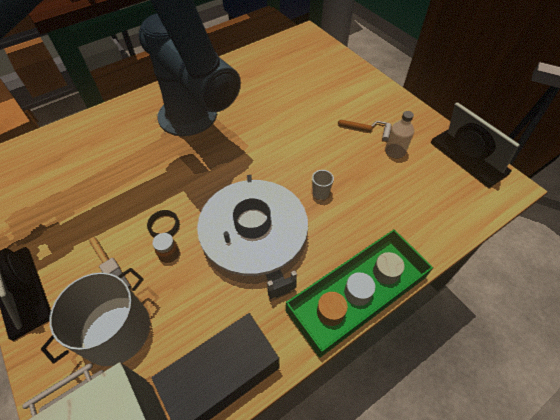

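```bash
python3 - <<'E'
import cv2
i=cv2.imread('pics/top0.png'); cv2.imwrite('pics/crop0.png',cv2.resize(i[140:310,190:380],None,fx=3.5,fy=3.5,interpolation=cv2.INTER_CUBIC)[:600])
E
```

```text
(no output)
```

View pics/crop0.png

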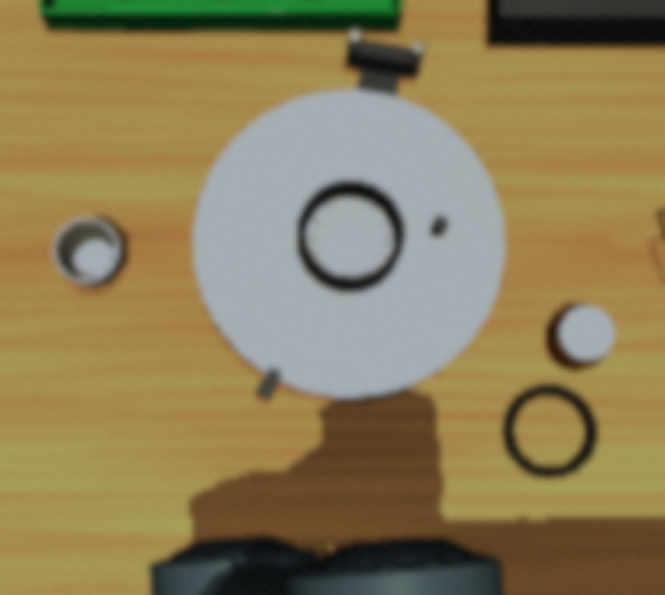

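```bash
cat >> h.py <<'E'
def wheelfit(c):
    f=c['frame'].astype(int); m=((f.min(2)>130)&(f.max(2)-f.min(2)<45)).astype(np.uint8)
    cs,_=cv2.findContours(m,cv2.RETR_EXTERNAL,cv2.CHAIN_APPROX_NONE); k=max(cs,key=cv2.contourArea)
    h=cv2.convexHull(k)[:,0]
    p=np.array([ray(c,u,v,.07)[:2] for u,v in h]); (x,y),r=cv2.minEnclosingCircle(p.astype(np.float32))
    A=np.c_[2*p,np.ones(len(p))]; s=np.linalg.lstsq(A,(p**2).sum(1),rcond=None)[0]
    return s[:2],np.sqrt(s[2]+s[0]**2+s[1]**2),(x,y,r)
E
python3 - <<'E'
from h import *
c=dict(np.load('pics/top0.npz')); 
print(wheelfit(c))
g=lambda u,v,z: ray(c,190+(u+.5)/3.5-.5,140+(v+.5)/3.5-.5,z)
ctr=wheelfit(c)[0]
for n,a in dict(tab=(268,384,.07),pegtop=(442,221,.11),pegmid=(438,227,.09),pr1=(355,34,.102),pr2=(417,48,.102),col=(351,236,.115),jar=(586,333,.07),cup=(90,250,.075),ring=(550,430,.02)).items():
    p=g(*a); d=p[:2]-ctr; print(n,p.round(3),np.hypot(*d).round(3),np.degrees(np.arctan2(d[1],d[0])).round(1))
E
```

```text
(array([ 0.5677682, -0.0758271]), np.float64(0.14907503482565895), (0.5677170157432556, -0.07577019929885864, 0.14982952177524567))
tab [0.43 0.   0.07] 0.157 151.0
pegtop [ 0.579 -0.161  0.11 ] 0.086 -82.3
pegmid [ 0.577 -0.159  0.09 ] 0.084 -83.5
pr1 [ 0.762 -0.081  0.102] 0.195 -1.5
pr2 [ 0.749 -0.14   0.102] 0.192 -19.6
col [ 0.564 -0.076  0.115] 0.004 -171.7
jar [ 0.479 -0.301  0.07 ] 0.241 -111.4
cup [0.556 0.17  0.075] 0.247 92.6
ring [ 0.39  -0.273  0.02 ] 0.265 -132.0
```

```bash
cat >> h.py <<'E'
from scipy.spatial.transform import Rotation as R
C=np.array([.5678,-.0758]); FA=-10.6
def pol(r,deg): return C+r*np.array([np.cos(np.radians(deg)),np.sin(np.radians(deg))])
def plan(target,yaw_y=None,s=None):
    s=s or bot.read_state(); M=R.from_rotvec(s['ee_rot']); p=np.array(s['ee_pos'])
    m=M.as_matrix(); yaw=np.degrees(np.arctan2(m[1,1],m[0,1])); 
    print('t',s['time'],'pos',p.round(4),'tool y dir',yaw.round(1),'z',m[:,2].round(3),'tool delta mm',(m.T@(np.array(target)-p)*1000).round(1),'f',np.round(s['wrist_force'],1))
    if yaw_y is not None:
        z=np.array([0,0,-1.]);y=np.array([np.cos(np.radians(yaw_y)),np.sin(np.radians(yaw_y)),0]);x=np.cross(y,z)
        T=np.c_[x,y,z]; print('turn deg',np.degrees((M.inv()*R.from_matrix(T)).as_rotvec()).round(1),'delta after turn',(T.T@(np.array(target)-p)*1000).round(1))
E
python3 - <<'E'
from h import *
P=pol(.085,-82.7); d=np.array([np.cos(np.radians(18)),np.sin(np.radians(18))])
st=P-.030*d; print(P,st)
for y in (18,18-180): plan([*st,.205],y)
E
```

```text
[ 0.57860049 -0.16011103] [ 0.5500688  -0.16938154]
t 0.1 pos [ 0.1663 -0.6278  0.2045] tool y dir -165.2 z [-0.     0.002 -1.   ] tool delta mm [-3.450e+02 -4.883e+02  2.000e-01] f [ 0.7 -0.4  0.3]
turn deg [1.000e-01 0.000e+00 1.768e+02] delta after turn [ 3.174e+02  5.066e+02 -5.000e-01]
t 0.1 pos [ 0.1663 -0.6278  0.2045] tool y dir -165.2 z [-0.     0.002 -1.   ] tool delta mm [-3.450e+02 -4.883e+02  2.000e-01] f [ 0.7 -0.4  0.3]
turn deg [-0.   0.1 -3.2] delta after turn [-3.174e+02 -5.066e+02 -5.000e-01]
```

```bash
python3 -m crank '{"angular":[[0,0,0],[0,0,0],[0,0,0],[0,0,0],[0,0,0],[0,0,0],[0,0,0],[0,0,-3]],"slide":[[-35,-48,0],[-35,-48,0],[-35,-48,0],[-35,-48,0],[-35,-48,0],[-35,-48,0],[-35,-48,0],[-35,-48,0]],"gripper":[0,0,0,0,0,0,0,0]}' 20
python3 - <<'E'
from h import *
P=pol(.085,-82.7); d=np.array([np.cos(np.radians(18)),np.sin(np.radians(18))])
plan([*(P-.030*d),.09],-162)
E
```

```text
time: 1.1
ee_pos: [0.4717, -0.2493, 0.2021]
ee_rot: [-2.529, 1.857, 0.007]
wrist_force: [1.0, -0.3, 0.5]
opening: 0.0174
t 1.1 pos [ 0.4717 -0.2493  0.2021] tool y dir -162.6 z [-0.001  0.006 -1.   ] tool delta mm [-52.2 -98.6 112.4] f [ 1.  -0.3  0.5]
turn deg [-0.   0.3 -0.6] delta after turn [-51.8 -99.2 112.1]
```

```bash
python3 -m crank '{"angular":[[0,0,0],[0,0,0],[0,0,0],[0,0,0]],"slide":[[-26,-49,0],[-26,-49,20],[0,0,40],[0,0,20]],"gripper":[0,0,0,0]}'
python3 - <<'E'
from h import *
P=pol(.085,-82.7); d=np.array([np.cos(np.radians(18)),np.sin(np.radians(18))])
plan([*(P-.030*d),.09],-162)
for n in ('scene','wrist'): snap(n,n+'1')
c=dict(np.load('pics/scene1.npz'));i=cv2.imread('pics/scene1.png'); cv2.imwrite('pics/sc1.png',cv2.resize(i[130:300,130:330],None,fx=3.5,fy=3.5,interpolation=cv2.INTER_CUBIC))
print(proj(c,[*P,.11]),proj(c,bot.read_state()['ee_pos']))
E
```

```text
time: 1.6
ee_pos: [0.5546, -0.1628, 0.1214]
ee_rot: [-2.536, 1.847, 0.001]
wrist_force: [-0.4, -0.1, 0.6]
opening: 0.0004
t 1.6 pos [ 0.5546 -0.1628  0.1214] tool y dir -162.1 z [ 0.002  0.004 -1.   ] tool delta mm [ 5.   6.4 31.4] f [-0.4 -0.1  0.6]
turn deg [-0.2  0.2 -0.1] delta after turn [ 4.8  6.4 31.4]
[226.73632301 233.81326054] [220.30611307 225.2310221 ]
```

View pics/sc1.png

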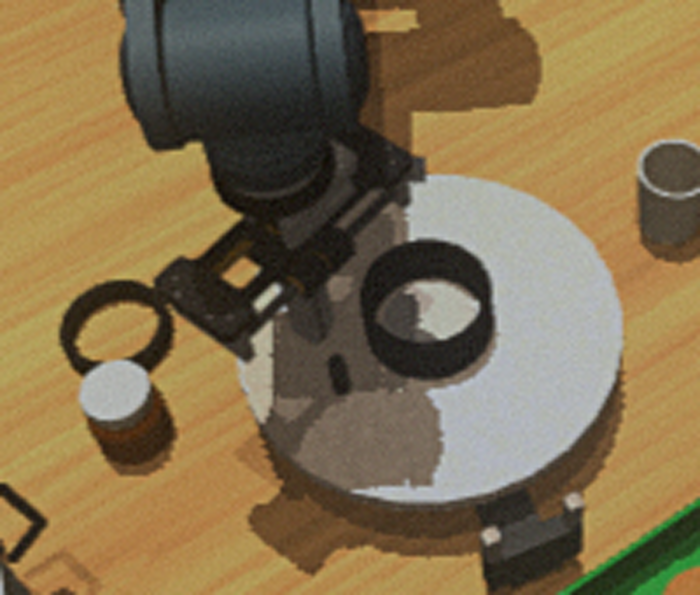

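View pics/wrist1.png

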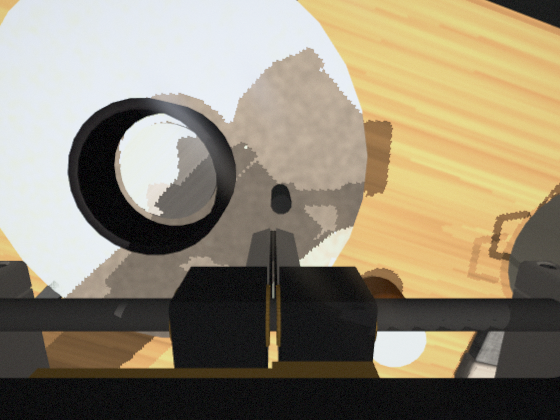

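```bash
python3 -m crank '{"angular":[[0,0,0],[0,0,0],[0,0,0]],"slide":[[5,9,5],[0,0,25],[0,0,5]],"gripper":[0,0,0]}'
python3 - <<'E'
from h import *
P=pol(.085,-82.7); d=np.array([np.cos(np.radians(18)),np.sin(np.radians(18))])
plan([*(P-.030*d),.087],-162)
E
```

```text
time: 2.08
ee_pos: [0.5471, -0.1731, 0.0882]
ee_rot: [-2.534, 1.85, -0.003]
wrist_force: [-0.1, -0.0, -0.2]
opening: 0.0005
t 2.075 pos [ 0.5471 -0.1731  0.0882] tool y dir -162.3 z [ 0.004  0.003 -1.   ] tool delta mm [-2.6 -3.9  1.2] f [-0.1 -0.  -0.2]
turn deg [-0.3  0.1 -0.3] delta after turn [-2.6 -3.9  1.2]
```

```bash
python3 -m crank '{"angular":[[0,0,0],[0,0,0],[0,0,0],[0,0,0],[0,0,0]],"slide":[[-4,-16,0],[-3,-36,0],[-4,-32,0],[0,0,-40],[0,0,-40]],"gripper":[0,0,0,0,0]}'
python3 - <<'E'
from h import *
print(bot.read_state()['time'])
for k in range(3):
  for n in ('top','scene'): snap(n,n+'2'+str(k))
print(bot.read_state()['time'])
cv2.imwrite('pics/m2.png',np.hstack([cv2.resize(cv2.imread('pics/top2%d.png'%k)[140:290,220:360],None,fx=1.9,fy=1.9) for k in range(3)]))
E
```

```text
time: 2.7
ee_pos: [0.6285, -0.1355, 0.1726]
ee_rot: [-2.533, 1.851, -0.004]
wrist_force: [0.3, -0.4, -0.2]
opening: 0.0003
2.7
3.0
```

View pics/m2.png

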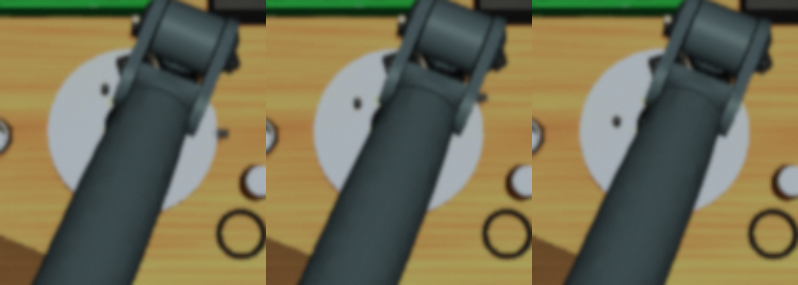

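View pics/scene22.png

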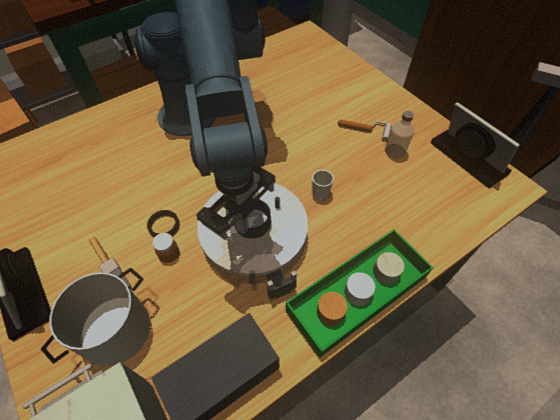

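```bash
cat >> h.py <<'E'
def ang(p): d=np.array(p)[:2]-C; return np.hypot(*d),np.degrees(np.arctan2(d[1],d[0]))
E
python3 - <<'E'
from h import *
c=dict(np.load('pics/top20.npz'))
for u,v in ((105,89),(91,103),(85,121)):
    print(ang(ray(c,220+u/1.9,140+v/1.9,.09)))
c=dict(np.load('pics/scene22.npz')); print(ang(ray(c,252.5,281,.07)))
E
```

```text
(np.float64(0.08337045753765454), np.float64(34.48888021406437))
(np.float64(0.0837891684859202), np.float64(58.64600870971407))
(np.float64(0.08259900742654741), np.float64(81.9244474424898))
(np.float64(0.16783912149859054), np.float64(-33.350284155745655))
```

```bash
python3 - <<'E'
from h import *
plan([*pol(.125,170),.13])
E
```

```text
t 3.0 pos [ 0.6266 -0.1357  0.1692] tool y dir -162.4 z [ 0.002  0.003 -1.   ] tool delta mm [-132.7  148.7   39.1] f [-0.6  0.1 -0.4]
```

```bash
python3 -m crank '{"angular":[[0,0,0],[0,0,0],[0,0,0],[0,0,0],[0,0,0],[0,0,0]],"slide":[[-26,30,0],[-26,30,0],[-26,30,0],[-26,30,0],[-26,30,0],[0,0,35]],"gripper":[0,0,0,0,0,0]}'
python3 - <<'E'
from h import *
for k in range(4): snap('top','top3'+str(k)) 
snap('scene','scene3')
plan([*pol(.125,170),.095])
cv2.imwrite('pics/m3.png',np.hstack([cv2.resize(cv2.imread('pics/top3%d.png'%k)[140:290,220:360],None,fx=2.8,fy=2.8) for k in (0,3)]))
E
```

```text
time: 3.75
ee_pos: [0.4355, -0.0534, 0.1274]
ee_rot: [-2.533, 1.856, 0.016]
wrist_force: [0.7, -0.4, -0.2]
opening: 0.0007
t 4.0 pos [ 0.4361 -0.054   0.1266] tool y dir -162.5 z [-0.012  0.009 -1.   ] tool delta mm [ 3.1 -8.5 31.5] f [ 0.6 -0.5  0.3]
```

View pics/m3.png

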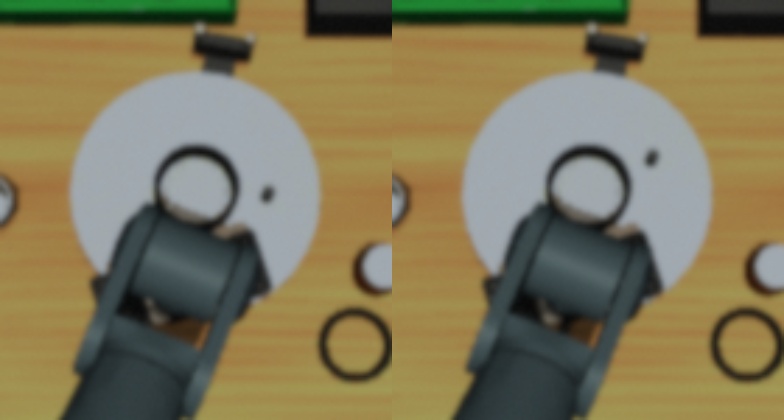

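View pics/scene3.png

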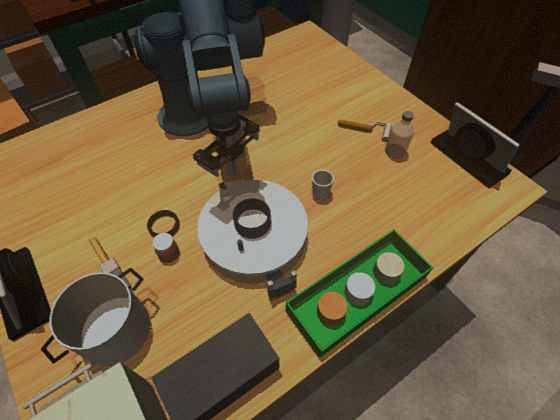

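```bash
cat >> h.py <<'E'
def peg(c):
    g=c['frame'].astype(float).mean(2).astype(np.float32); a=np.arange(0,360,1.)
    S=[]
    for r in np.arange(.079,.092,.003):
        uv=np.array([proj(c,[*pol(r,t),.09]) for t in a],np.float32)
        S.append(cv2.remap(g,uv[None,:,0],uv[None,:,1],cv2.INTER_LINEAR)[0])
    S=np.mean(S,0); k=5
    box=lambda o:np.mean([np.roll(S,-o-j) for j in range(-4,5)],0)
    sc=np.minimum(box(14),box(-14))-box(0); i=sc.argmax()
    w=np.array([sc[(i+j)%360] for j in range(-5,6)]); w=np.clip(w-w.min(),0,None)
    return (a[i]+(w*np.arange(-5,6)).sum()/w.sum())%360, sc[i]
def wang(pegdeg): return np.radians((pegdeg-126-FA)%360)
E
python3 - <<'E'
from h import *
for k in ('20','21','22','30','31','32','33'):
    a,s=peg(dict(np.load('pics/top%s.npz'%k))); print(k,round(a,1),round(s),round(wang(a),3))
E
python3 -m crank '{"angular":[[0,0,0],[0,0,0],[0,0,0]],"slide":[[3,-10,20],[0,0,18],[0,0,5]],"gripper":[0,0,0]}'
python3 - <<'E'
from h import *
plan([*pol(.125,170),.08])
for k in range(4):
    c=snap('top','top4%d'%k); a,s=peg(c); print(round(a,1),round(s),round(wang(a),3))
print(bot.read_state()['time'])
E
```

```text
20 36.3 67 4.903
21 58.8 84 5.295
22 81.9 84 5.698
30 266.1 80 2.63
31 276.3 81 2.809
32 286.5 83 2.986
33 296.5 82 3.16
time: 4.38
ee_pos: [0.4507, -0.0554, 0.0864]
ee_rot: [-2.531, 1.857, 0.014]
wrist_force: [-0.1, -0.1, 0.4]
opening: 0.0006
t 4.375 pos [ 0.4507 -0.0554  0.0864] tool y dir -162.5 z [-0.006  0.007 -1.   ] tool delta mm [-3.   5.3  6.4] f [-0.1 -0.1  0.4]
29.0 85 4.776
38.3 84 4.938
47.6 81 5.101
56.8 82 5.26
4.575
```

```bash
python3 -m crank '{"angular":[[0,0,0],[0,0,0],[0,0,0],[0,0,0],[0,0,0],[0,0,0],[0,0,0],[0,0,0]],"slide":[[-3,5,4],[0,0,0],[0,0,0],[0,0,0],[0,0,0],[0,0,0],[0,0,0],[0,0,0]],"gripper":[0,0,0,0,0,0,0,0]}'
cat > tr.py <<'E'
from h import *
import json,sys
tag=sys.argv[1]; n=int(sys.argv[2])
try: L=json.load(open('log.json'))
except Exception: L=[[2.7,4.903],[2.8,5.295],[2.9,5.698],[3.75,8.913],[3.8,9.092],[3.85,9.269],[3.9,9.443],[4.375,11.059],[4.425,11.221],[4.475,11.384],[4.525,11.543]]
for k in range(n):
    t=float(bot.read_state()['time']); c=snap('top','t%s%d'%(tag,k)); a,s=peg(c); w=wang(a)
    # unwrap by extrapolation
    v=(L[-1][1]-L[-4][1])/(L[-1][0]-L[-4][0]); pr=L[-1][1]+v*.95*(t-L[-1][0]); w+=2*np.pi*round((pr-w)/(2*np.pi))
    print(round(t,3),'sc',round(s),'w',round(w,3),'pred',round(pr,3))
    if s>50 and abs(w-pr)<1.2: L.append([t,float(w)])
json.dump(L,open('log.json','w'))
from scipy.optimize import least_squares
D=np.array(L); t0=D[-1,0]
def th(p,t): # th0,w0 at t0, a,b
    x=np.asarray(t)-t0; th0,w0,a,b=p; return th0+ -a/b*x+(w0+a/b)*(1-np.exp(-b*x))/b
r=least_squares(lambda p:np.r_[(th(p,D[:,0])-D[:,1])/.02,(p[3]-.12)/.05,(p[2]-.07)/.03],[D[-1,1],3,.07,.12])
p=r.x; print('fit',p.round(3),'rms',np.std(th(p,D[:,0])-D[:,1]).round(4))
ts=np.log(1+p[3]*p[1]/p[2])/p[3]; print('stop at t',t0+ts,'angle',th(p,t0+ts))
tt=np.linspace(t0,t0+ts,20000); y=th(p,tt)
for g in (12.566,18.85,25.133):
  if y[0]<g<y[-1]:
    for d in (-.15,0,.15): print(g,d,'t',np.interp(g+d,y,tt).round(3), 'v',np.interp(g+d,y,np.gradient(y,tt)).round(2))
plan([*pol(.125,170),.078])
E
python3 tr.py 5 4
```

```text
time: 5.58
ee_pos: [0.4458, -0.0544, 0.0847]
ee_rot: [-2.53, 1.857, 0.006]
wrist_force: [0.1, 0.7, -0.6]
opening: 0.0005
5.575 sc 22 w 12.806 pred 14.762
5.625 sc 25 w 14.33 pred 14.915
5.675 sc 65 w 14.938 pred 15.068
5.725 sc 80 w 15.049 pred 15.08
fit [15.063  2.691  0.072  0.119] rms 0.0078
stop at t 19.962937865838576 angle 29.044650419528132
18.85 -0.15 t 7.233 v 2.15
18.85 0 t 7.303 v 2.13
18.85 0.15 t 7.374 v 2.1
25.133 -0.15 t 11.179 v 1.12
25.133 0 t 11.315 v 1.09
25.133 0.15 t 11.455 v 1.06
t 5.775 pos [ 0.4458 -0.0544  0.0847] tool y dir -162.5 z [-0.001  0.005 -1.   ] tool delta mm [-0.5  1.   6.7] f [-0.   0.2 -0.1]
```

```bash
python3 -m crank '{"angular":[[0,0,0]],"slide":[[0,1,8]],"gripper":[0]}'; python3 -m crank '{"angular":[[0,0,0],[0,0,0],[0,0,0],[0,0,0],[0,0,0],[0,0,0],[0,0,0]],"slide":[[0,0,0],[0,0,0],[0,0,0],[0,0,0],[0,0,0],[0,0,0],[0,0,0]],"gripper":[0,0,0,0,0,0,0]}'
python3 tr.py 6 5
```

```text
time: 5.9
ee_pos: [0.4454, -0.0549, 0.077]
ee_rot: [-2.53, 1.856, 0.004]
wrist_force: [-0.5, 0.0, -0.1]
opening: 0.0005
time: 6.78
ee_pos: [0.4448, -0.0546, 0.0762]
ee_rot: [-2.53, 1.857, 0.006]
wrist_force: [-0.4, 0.1, 0.4]
opening: 0.0004
6.775 sc 84 w 17.649 pred 17.973
6.825 sc 84 w 17.763 pred 17.778
6.875 sc 79 w 17.875 pred 17.88
6.925 sc 82 w 17.986 pred 17.992
6.975 sc 81 w 18.097 pred 18.093
fit [18.1    2.212  0.079  0.12 ] rms 0.0078
stop at t 19.28425113392862 angle 28.480641446128267
18.85 -0.15 t 7.252 v 2.12
18.85 0 t 7.323 v 2.09
18.85 0.15 t 7.395 v 2.07
25.133 -0.15 t 11.339 v 1.04
25.133 0 t 11.485 v 1.01
25.133 0.15 t 11.635 v 0.98
t 7.025 pos [ 0.4448 -0.0546  0.0761] tool y dir -162.5 z [-0.001  0.005 -1.   ] tool delta mm [-0.6 -0.1 -1.9] f [-0.1 -0.1  0.2]
```

```bash
Z='{"angular":[[0,0,0],[0,0,0],[0,0,0],[0,0,0],[0,0,0],[0,0,0],[0,0,0],[0,0,0]],"slide":[[0,0,0],[0,0,0],[0,0,0],[0,0,0],[0,0,0],[0,0,0],[0,0,0],[0,0,0]],"gripper":[0,0,0,0,0,0,0,0]}' ; python3 -m crank '{"angular":[[0,0,0],[0,0,0],[0,0,0],[0,0,0],[0,0,0],[0,0,0],[0,0,0],[0,0,0]],"slide":[[0,0,0],[0,0,0],[0,0,0],[0,0,0],[0,0,0],[0,0,0],[0,0,0],[0,0,0]],"gripper":[0,0,0,0,0,0,0,0]}'; python3 tr.py 7 4
```

```text
time: 8.02
ee_pos: [0.4447, -0.0546, 0.0761]
ee_rot: [-2.53, 1.857, 0.006]
wrist_force: [-0.3, 0.6, -0.6]
opening: 0.0001
8.025 sc 27 w 20.607 pred 20.316
8.075 sc 27 w 20.607 pred 20.421
8.125 sc 27 w 20.607 pred 20.527
8.175 sc 27 w 20.607 pred 20.633
fit [18.1    2.212  0.079  0.12 ] rms 0.0078
stop at t 19.28425113392862 angle 28.480641446128267
18.85 -0.15 t 7.252 v 2.12
18.85 0 t 7.323 v 2.09
18.85 0.15 t 7.395 v 2.07
25.133 -0.15 t 11.339 v 1.04
25.133 0 t 11.485 v 1.01
25.133 0.15 t 11.635 v 0.98
t 8.225 pos [ 0.4448 -0.0546  0.0761] tool y dir -162.5 z [-0.001  0.005 -1.   ] tool delta mm [-0.5 -0.1 -1.9] f [ 0.7  0.9 -0.4]
```

```bash
python3 -m crank '{"angular":[[0,0,0],[0,0,0],[0,0,0],[0,0,0],[0,0,0],[0,0,0],[0,0,0],[0,0,0]],"slide":[[0,0,0],[0,0,0],[0,0,0],[0,0,0],[0,0,0],[0,0,0],[0,0,0],[0,0,0]],"gripper":[0,0,0,0,0,0,0,0]}'; python3 tr.py 8 2
```

```text
time: 9.22
ee_pos: [0.4447, -0.0546, 0.0761]
ee_rot: [-2.53, 1.857, 0.006]
wrist_force: [-0.3, -0.9, -0.5]
opening: 0.0007
9.225 sc 85 w 22.204 pred 22.851
9.275 sc 85 w 22.277 pred 22.291
fit [22.283  1.478  0.11   0.111] rms 0.0079
stop at t 17.494647439792374 angle 27.444131645666218
25.133 -0.15 t 11.541 v 0.93
25.133 0 t 11.705 v 0.89
25.133 0.15 t 11.877 v 0.86
t 9.325 pos [ 0.4448 -0.0546  0.0761] tool y dir -162.5 z [-0.001  0.005 -1.   ] tool delta mm [-0.6 -0.1 -1.9] f [-0.6 -0.7  0.5]
```

```bash
sed -i 's#(p\[3\]-.12)/.05,(p\[2\]-.07)/.03#(p[3]-.12)/.1,(p[2]-.07)/.1#; s#r=least#D=D[-14:]; r=least#' tr.py; python3 -m crank '{"angular":[[0,0,0],[0,0,0],[0,0,0],[0,0,0],[0,0,0],[0,0,0],[0,0,0],[0,0,0]],"slide":[[0,0,0],[0,0,0],[0,0,0],[0,0,0],[0,0,0],[0,0,0],[0,0,0],[0,0,0]],"gripper":[0,0,0,0,0,0,0,0]}'; python3 tr.py 9 2
```

```text
time: 10.32
ee_pos: [0.4448, -0.0546, 0.0761]
ee_rot: [-2.53, 1.857, 0.006]
wrist_force: [-0.1, -0.6, 0.3]
opening: 0.0003
10.325 sc 87 w 23.691 pred 24.099
10.375 sc 83 w 23.756 pred 23.77
fit [23.753  1.206  0.083  0.124] rms 0.0048
stop at t 18.675011318060644 angle 27.91531941943142
25.133 -0.15 t 11.514 v 0.96
25.133 0 t 11.673 v 0.93
25.133 0.15 t 11.837 v 0.9
t 10.425 pos [ 0.4448 -0.0546  0.0761] tool y dir -162.5 z [-0.001  0.005 -1.   ] tool delta mm [-0.5 -0.1 -1.9] f [-1.5 -0.2 -0.3]
```

```bash
python3 -m crank '{"angular":[[0,0,0],[0,0,0],[0,0,0],[0,0,0],[0,0,0],[0,0,0]],"slide":[[0,0,0],[0,0,0],[0,0,0],[0,0,0],[0,0,0],[0,0,0]],"gripper":[0,0,0,0,0,0]}'; python3 tr.py A 1; python3 -c "
from h import *
c=snap('scene','sA');print(bot.read_state()['time']);i=cv2.imread('pics/sA.png'); cv2.imwrite('pics/sAc.png',cv2.resize(i[200:320,190:340],None,fx=5,fy=5,interpolation=cv2.INTER_CUBIC))
i=cv2.imread('pics/tA0.png'); cv2.imwrite('pics/tAc.png',cv2.resize(i[140:260,220:370],None,fx=5,fy=5,interpolation=cv2.INTER_CUBIC))"
```

```text
time: 11.18
ee_pos: [0.4447, -0.0546, 0.0761]
ee_rot: [-2.53, 1.857, 0.006]
wrist_force: [-0.6, 1.1, -0.6]
opening: 0.0005
11.175 sc 81 w 24.633 pred 24.781
fit [24.636  1.019  0.094  0.119] rms 0.005
stop at t 18.14880294891422 angle 27.703197393343842
25.133 -0.15 t 11.528 v 0.94
25.133 0 t 11.69 v 0.91
25.133 0.15 t 11.857 v 0.88
t 11.225 pos [ 0.4447 -0.0546  0.0761] tool y dir -162.5 z [-0.001  0.005 -1.   ] tool delta mm [-0.5 -0.1 -1.9] f [-0.8  0.2 -0.3]
11.275
```

View pics/sAc.png

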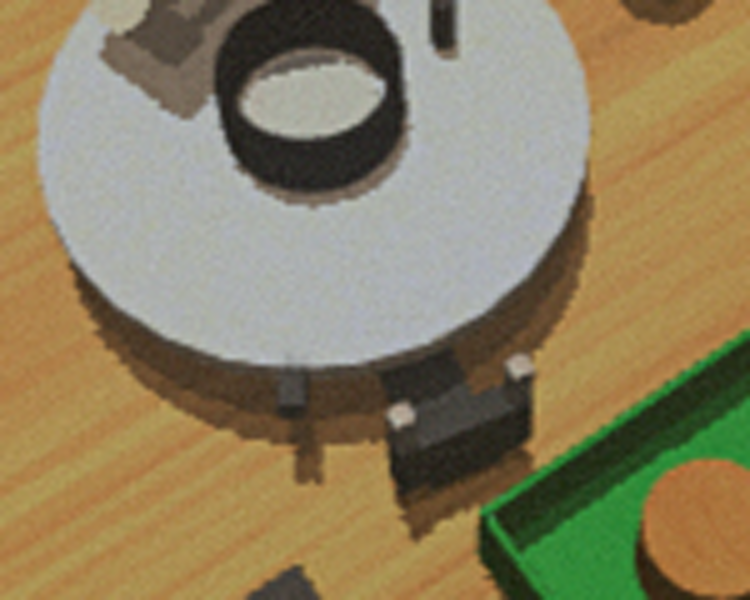

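View pics/tAc.png

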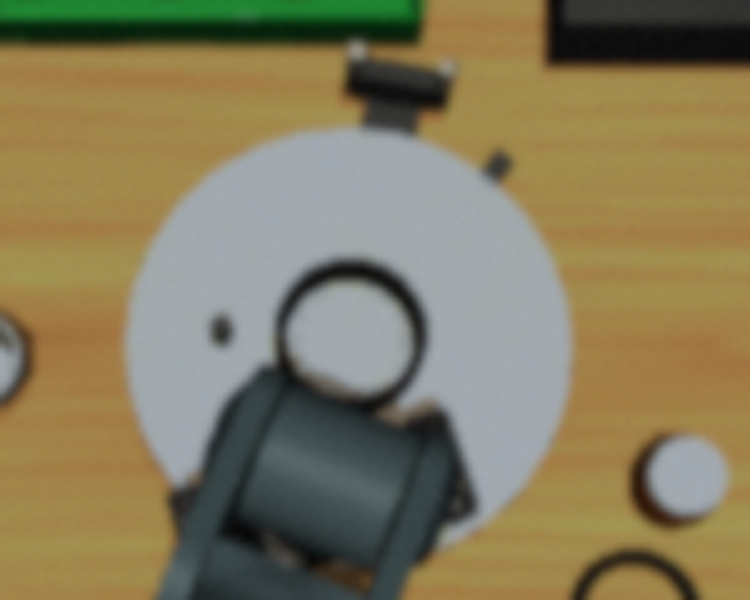

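```bash
python3 - <<'E'
import numpy as np
import h
from h import *
c=dict(np.load('pics/sA.npz'));g=lambda u,v,z:ang(ray(c,190+u/5,200+v/5,z))
print('scene tab',g(292,378,.07),'prongs',g(400,413,.102),g(520,366,.102))
c=dict(np.load('pics/tA0.npz'));g=lambda u,v,z:ang(ray(c,220+u/5,140+v/5,z))
print('top tab',g(499,164,.07),'prongs',g(357,48,.102),g(447,69,.102))
E
```

```text
scene tab (np.float64(0.1535836648876533), np.float64(-37.21609796033874)) prongs (np.float64(0.19202295411313883), np.float64(-20.270471382676938)) (np.float64(0.19308543111735033), np.float64(-1.7541941398820877))
top tab (np.float64(0.16068098740952003), np.float64(-40.231798634362725)) prongs (np.float64(0.19391456793970682), np.float64(-1.8645697638253453)) (np.float64(0.19144441621803737), np.float64(-20.31098949212543))
```

```bash
python3 -m crank '{"angular":[[0,0,0],[0,0,0]],"slide":[[0,0,0],[0,0,0]],"gripper":[0,0]}'; python3 tr.py B 1; python3 -m crank '{"angular":[[0,0,0],[0,0,0],[0,0,0]],"slide":[[0,0,12],[0,0,1],[0,0,0]],"gripper":[0,0,0]}'; python3 -c "
from h import *
for k in range(2):
  c=snap('top','C%d'%k); print(bot.read_state()['time'],peg(c),wang(peg(c)[0])-2*np.pi)
plan([*pol(.125,170),.09])
i=cv2.imread('pics/C1.png'); cv2.imwrite('pics/Cc.png',cv2.resize(i[140:260,220:370],None,fx=5,fy=5,interpolation=cv2.INTER_CUBIC))"
```

```text
time: 11.52
ee_pos: [0.4448, -0.0547, 0.0761]
ee_rot: [-2.53, 1.857, 0.006]
wrist_force: [1.0, 0.0, -0.5]
opening: 0.0006
11.525 sc 27 w 26.89 pred 25.045
fit [24.636  1.019  0.094  0.119] rms 0.005
stop at t 18.14880294891422 angle 27.703197393343842
25.133 -0.15 t 11.528 v 0.94
25.133 0 t 11.69 v 0.91
25.133 0.15 t 11.857 v 0.88
t 11.575 pos [ 0.4448 -0.0546  0.0761] tool y dir -162.5 z [-0.001  0.005 -1.   ] tool delta mm [-0.5 -0.1 -1.9] f [-0.9  0.6 -0.3]
time: 11.95
ee_pos: [0.4459, -0.0554, 0.0644]
ee_rot: [-2.531, 1.856, 0.005]
wrist_force: [-3.9, 1.0, 8.6]
opening: 0.0002
12.0 (np.float64(215.33502766849315), np.float32(25.419819)) -4.538990036292748
12.05 (np.float64(215.33636944007583), np.float32(25.362785)) -4.5389666179608215
t 12.05 pos [ 0.4458 -0.0553  0.0644] tool y dir -162.5 z [-0.001  0.004 -1.   ] tool delta mm [ -1.6   0.7 -25.6] f [-3.9  0.8  8.7]
```

View pics/Cc.png

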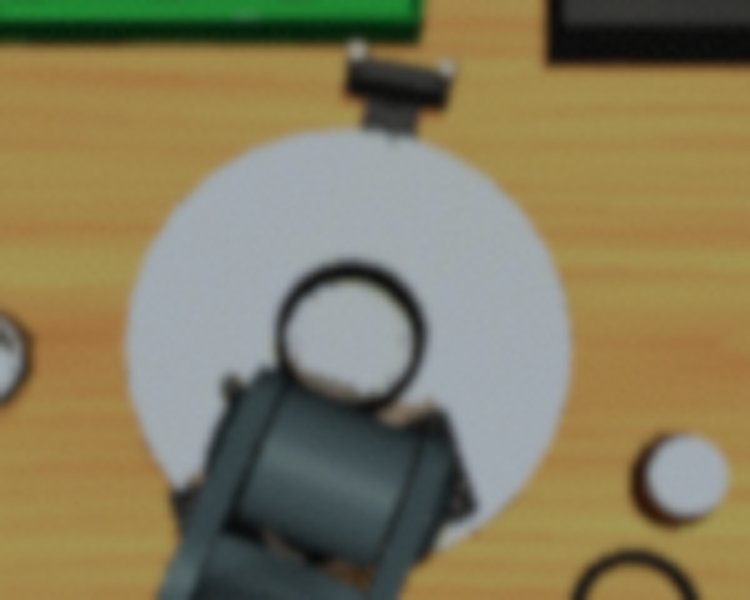

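```bash
python3 -c "
from h import *
c=snap('scene','sC');i=cv2.imread('pics/sC.png'); cv2.imwrite('pics/sCc.png',cv2.resize(i[200:320,190:340],None,fx=5,fy=5,interpolation=cv2.INTER_CUBIC))"
```

```text
(no output)
```

View pics/sCc.png

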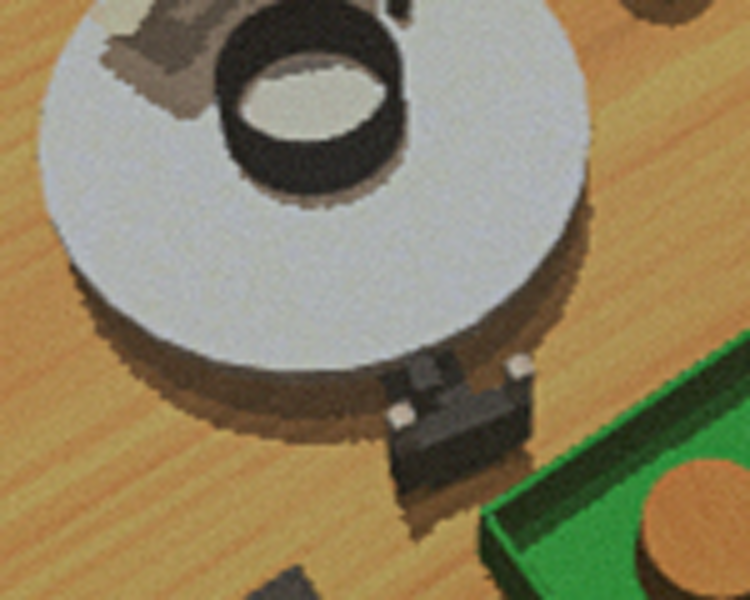

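The tab sits near the middle of the gap at (428,370) in the crop, between prong tops at (400,413) and (520,366). Next I lift straight up.

```bash
python3 -m crank '{"angular":[[0,0,0],[0,0,0],[0,0,0],[0,0,0],[0,0,0],[0,0,0]],"slide":[[0,0,-5],[0,0,-10],[0,0,-30],[0,0,-40],[0,0,0],[0,0,0]],"gripper":[0,0,0,0,0,0]}'; python3 -c "
from h import *
c=snap('scene','sD');i=cv2.imread('pics/sD.png'); cv2.imwrite('pics/sDc.png',cv2.resize(i[200:320,190:340],None,fx=5,fy=5,interpolation=cv2.INTER_CUBIC))
snap('top','tD')"
```

```text
time: 12.85
ee_pos: [0.4445, -0.0551, 0.1495]
ee_rot: [-2.532, 1.857, 0.011]
wrist_force: [0.2, 0.5, -0.1]
opening: 0.0003
```

View pics/sDc.png

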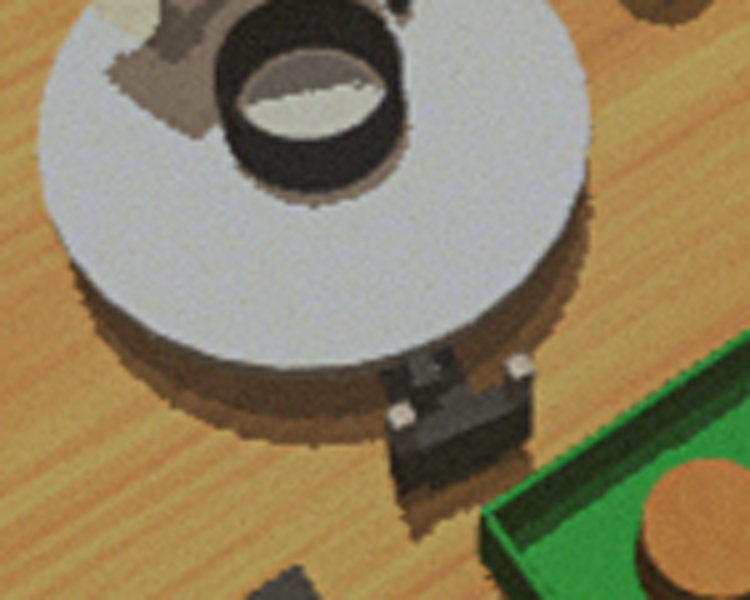

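View pics/tD.png

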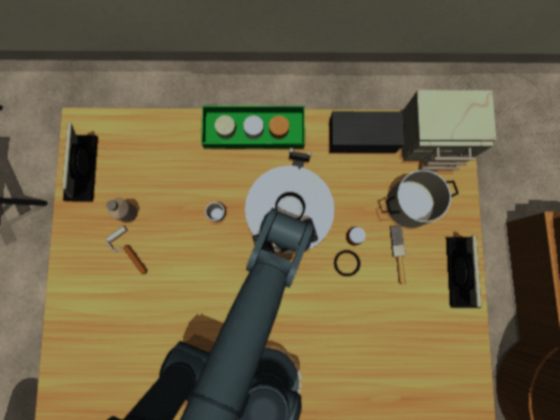

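```bash
python3 - <<'E'
from h import *
c=dict(np.load('pics/sD.npz'))
print(ang(ray(c,190+428/5,200+366/5,.07)))
d=snap('scene','sE'); a,b=[x['frame'][200:320,190:340].astype(float).mean(2) for x in (c,d)]
print(np.abs(a-b).mean(),np.abs(cv2.GaussianBlur(a-b,(7,7),0)).max(),bot.read_state()['time'])
bot.close_job()
E
```

```text
(np.float64(0.15912997604843657), np.float64(-12.30064688632173))
2.8881296296296295 7.337158203124999 13.0
the job is handed in; nothing more can be done
```

I flicked the peg and the wheel ran anticlockwise at about 4 rad/s. It passed the fork three times with nothing touching it. On the next pass, at about 25.1 rad, I braked it with the closed fingertips pressed on the flat rim at about 9 N, with the wheel turning at about 0.9 rad/s. I then lifted the finger straight up and handed the job in at 13.0 s.

**Last checks:**
- **Tab:** it stands at about -12.3° against a fork centre of about -11°, which is some 4 mm off at the 165 mm radius (25 mm allowed).
- **Standstill:** a second picture just before handing in showed no change beyond image noise.
- **Clearance:** the fingertips are at 0.15 m height and the wrist force is near zero.
- **Collar and bystanders:** by eye, the collar is centred and the bystanders are where they were. I did not measure their positions again.
- **Automatic peg reading:** it failed while the arm hid the peg, including during the brake. I took the final tab position from the scene picture instead.

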